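# Mesh the gear change of a tube rotator

### The arm

A 6-joint arm with a two-finger parallel gripper is mounted at the origin on the work surface. World frame = base frame: x ahead of the robot, y to its left, z up, the work surface at z = 0. Lengths are in m, angles in rad, forces in N, time in s.
With the tool pointing down it reaches from about 0.375 to 0.9 m from the base axis. Payload 3.1 kg.
Tool frame: the origin (TCP) lies at the very end of the fingers, on their centre line; the grasp point (between the pads) lies 19 mm behind it; z points along the fingers, y is the line along which they close (so a half turn about z gives the same grasp; the last joint's range is limited). The gripper opens to 87 mm and grips with 3 to 60 N. Pads are 19 mm wide; open, the fingers measure 117 mm over their backs; the gripper's body (75 mm by 190 mm) begins 51 mm behind the grasp point.
Start: joints at [-1.407, 0.527, 1.433, -0, 1.181, -0.178], TCP at [0.21, -0.589, 0.187] pointing down, gripper open.
Joint ranges: [-3.08, 3.08], [-0.75, 2.2], [0.22, 2.44], [-1.43, 4.57], [0, 2.65], [-2.85, 2.85]. Speed limits (rad/s): [2.79, 2.79, 3.14, 3.14, 3.14, 3.14].

### API

Orientations are given as a unit quaternion [x, y, z, w].
In Python, from rig import status, viewer, robot gives the robot as it stands.
- The arm moves only by the tool arm_command, never from a script. Its arguments are lists of equal length, an entry for each row: "delta_rot": the turn, a rotation vector about the tool's x, y, z in degrees, a list of three; "delta_pos": the shift along the tool's x, y, z in m, a list of three; "gripper": the closure, from -1 (fully open) to 1 (shut). In form: {"delta_rot": [[rx, ry, rz], ...], "delta_pos": [[dx, dy, dz], ...], "gripper": [gripper, ...]}. A call has 1 to 12 rows; each row is the pose to reach, as a shift and turn from the pose commanded when the call began, along the tool's axes at that moment; what a row does not reach only later rows make up. A row lasts 1/12 s, in which the tool goes at most 41.7 mm and 7.16 degrees, less where a joint would pass 70% of its speed; a pose out of reach is approached as far as the arm can. A call with a gripper value outside its range is refused whole. The fingers move at their own pace and stop on an object; "grip_force" is the grip in N (left out, the last holds). Time passes only in rows, so rows that repeat a pose let the fingers close. It gives the time, the measured TCP pose, the force, the opening and the grip force at its end, in the units of the state.
- status.get_obs(): the state, without advancing time (a new reading comes with each control period).
- viewer.camera(name): name is "side" or "top" or "wrist"; returns a dict with "pixels" (400x640x3 uint8, blue, green, red), "fx", "fy", "cx", "cy" (pixels), "k1" (the pictures are not rectified: a ray, as slopes to the right and down, at radius r is drawn at 1 + k1 r^2 times it, then the intrinsics apply), "pose" (4x4, takes a point from camera to world coordinates); the wrist camera has in their place "mount" (4x4, takes a point from camera to tool coordinates, whose origin is the TCP and whose axes are the flange's). Camera axes: x right, y down, z forward; pixel columns grow to the right and rows downward; lengths in m; the calibration is good to about 2 mm. A picture is of the moment at which its call begins: read the wrist's pose just before it. There is no depth.
- robot.hand_in(): hands the job in; it is judged then, once.
The state is a dict: "time": time; "q": joint angles; "joint_velocities": joint speeds; "joint_torque": joint torques, N m; "position": TCP position; "tool_rot": TCP orientation; "ft_force": force on the tool from outside, world axes, zero at the start; "moment": the same for the moment, N m; "grip_width": finger opening in m; "grip_force": force on a finger pad.
Only numpy, scipy, OpenCV 4.12 (cv2) and the standard library are available. Lean on these libraries where they do the work, as an engineer would, in place of code of your own. Each camera call takes 0.05 s, during which the arm holds its last target. There are 200 camera calls.

### The job

Put the tube rotator into gear: ease the red gear knob towards the carousel until it rests fully home against the green stop. The hidden teeth will not meet at first, so rock the carousel gently by its blue handle until the dog drops in between them, without forcing either one; then let go and leave the bottle, tube rack, timer and marker beside it where they are.

Things in the scene. Friction and masses are not known exactly. Their poses are not given: they have to be found in the camera images.
- rotator: Cream tube rotator with black deck, fixed. Origin on the bench under the carousel's vertical axis; z up; its +y is the way the knob moves into gear, its screen is on its -x side. Housing x from -125 to 125 mm, y from -173 to 118; deck 70 mm above the bench; a sloping screen, lower than the deck, reaches x = -170. The knob slides along the line x = 0, on the -y side of the carousel.
- home_stop (a point): Green stop on the deck, 50 mm long (rotator x), 5 mm thick: middle of the top edge of its face towards the knob, at rotator (0, -112, 84) mm. The knob's inner face comes right up to it when fully home.
- knob_top (a point): Red upright gear knob, a paddle 44 mm wide (rotator x), 20 mm thick (rotator y), 40 mm tall. This point is the centre of its top, 115 mm above the bench; at gear_knob = 0 it lies at rotator (0, -140) mm. Axes parallel to the rotator's. Push its outer (-y) face with closed fingers. Pushes of 15 N are fine, 40 N is forcing it.
- gear_knob (a joint): Travel of the knob along rotator +y, m: 0 neutral, 0.018 fully home. Starts at 0 to 0.004; stays where left (6 N friction). Under the deck it carries a sprung dog that meets the gear at about 0.008. On a tooth tip the spring (1 to 5 N) gives about 6 mm, then the knob is blocked hard near 0.014 and stays there, dog spring-loaded. Over a gap the dog springs in and the rest is free but for friction.
- spindle_axis (a point): The vertical spindle axis at deck height. Hidden below is a gear with 10 gaps, one every 36 degrees, 15 mm wide at 60 mm radius; the dog is 9 mm wide, so it has 6 degrees of play. How gaps lie relative to the handle differs every time and cannot be seen. At the start a tooth is in the way; a slow turn (under 0.5 rad/s) of up to 33 degrees, either way, brings a gap. The carousel then locks.
- carousel: Round aluminium disc, 170 mm diameter, 12 mm thick, turning endlessly about the spindle axis. Origin on the axis at its underside, 76 mm above the bench; its x runs along the blue handle. Tube caps near the rim (71 mm from the axis) reach 96 mm above the bench. Friction 0.2 N m (4.5 N of push at 45 mm from the axis) keeps it where it is left. Pushes of 15 N are fine, 40 N is forcing it.
- handle (a point): Blue bar handle across the carousel: centre of its top, on the axis, 128 mm above the bench. Bar along the carousel's x, 120 mm long, 14 mm wide, its underside 94 mm above the bench; a black hub 44 mm across, up to 108 mm above the bench, is under its middle.
- reagent_bottle: Bystander: amber bottle, blue cap, 60 mm diameter, 120 mm tall, standing on the bench; origin at the centre of its underside.
- tube_rack: Bystander: yellow tube rack 70 x 140 mm, 52 mm tall with caps; origin at the centre of its underside.
- timer: Bystander: white timer 60 x 60 mm, 18 mm tall; origin at the centre of its underside.
- marker: Bystander: black marker with blue cap, 110 mm long (its x), 12 mm thick; origin at the centre of its underside.

How it is judged:
At the end, for the whole second after the job is handed in: The gear knob is fully home against the green stop (travel above 16.5 of 18 mm, which only meshed teeth allow) and the carousel is at rest (value of joint gear_knob above 0.0165 m and angular speed of carousel below 0.05 rad/s); the robot touches nothing.
It fails at once if the gear knob is forced (more than 40 N) (contact force between gear_knob and the fingers above 40 N).
It fails at once if the carousel is forced (more than 40 N) (contact force between carousel and the fingers above 40 N).
It fails at once if the bottle, tube rack, timer or marker is shifted by more than 20 mm (distance of any of reagent_bottle, tube_rack, timer, marker from where it was at the start of the episode above 0.02 m).
It also fails if it takes over 51 s, if anything falls off the work surface, if the arm or the gripper's body presses on something with over 40 N, if the wrist force passes 120 N, or if a joint passes its speed limit or range.

## Working session

There is one attempt and no reset: what is moved stays moved. The work goes in short steps, Python scripts to look and compute and a tool call to move; the robot and the scene stay as the last step left them, time stands still between calls to the robot, and variables do not carry over. Pictures are saved under pics/ and viewed, at most 10 in all, crops included, and the job is handed in when it is done.

Besides the shell and the picture viewer there is one more tool, called after "Request:" in YAML: its name, and indented under it one key for each argument. arm_command: Moves the arm, as the interface text tells. Its arguments: {"type":"object","properties":{"delta_rot":{"type":"array","items":{"type":"array","items":{"type":"number"}}},"delta_pos":{"type":"array","items":{"type":"array","items":{"type":"number"}}},"gripper":{"type":"array","items":{"type":"number"}},"grip_force":{"type":"number"}},"required":["delta_rot","delta_pos","gripper"]}

```bash
mkdir -p pics; ls
python3 - <<'E'
from rig import status, viewer
import cv2
o=status.get_obs();print({k:(v if not hasattr(v,'round') else v) for k,v in o.items()})
for n in ("side","top"):
    c=viewer.camera(n);cv2.imwrite(f"pics/{n}0.png",c["pixels"]);print(n,{k:c[k] for k in c if k!="pixels"})
E
```

```text
pics
{'time': 0.0, 'q': array([-1.40649850e+00,  5.28447378e-01,  1.43385384e+00,  3.09622305e-05,
        1.18141548e+00, -1.78514537e-01]), 'joint_velocities': array([ 0.00166681, -0.00089899, -0.00118277,  0.00045572, -0.00076481,
        0.00258693]), 'joint_torque': array([ 1.49333155e-04, -4.40036881e+01, -1.76591080e+01,  6.34523551e-02,
        5.81700832e-02, -1.53030060e-04]), 'position': array([ 0.20998395, -0.58783709,  0.18629868]), 'tool_rot': array([ 9.85346341e-01,  1.70562190e-01,  2.18648435e-05, -1.06189658e-03]), 'ft_force': array([-0.51491209, -0.39418656,  0.15321229]), 'moment': array([ 0.01748001, -0.02040932,  0.02807904]), 'grip_force': 0.0, 'grip_width': 0.08682013422287282}
side {'fx': 381.8525797886627, 'fy': 381.8525797886627, 'cx': 320.0995311856029, 'cy': 193.72801646552278, 'k1': 0.005313525668237298, 'pose': array([[-0.98248243, -0.14964636,  0.11105963,  0.46511678],
       [-0.1856376 ,  0.73366089, -0.65366687,  0.60302496],
       [ 0.01633876, -0.66283306, -0.74858893,  0.74025807],
       [ 0.        ,  0.        ,  0.        ,  1.        ]])}
top {'fx': 436.38047304881445, 'fy': 436.38047304881445, 'cx': 322.6745814115785, 'cy': 205.2275398074732, 'k1': 0.0017646785758681396, 'pose': array([[-0.0217332 , -0.98874251,  0.14804028,  0.43856491],
       [-0.99920019,  0.02645293,  0.02998721,  0.03693041],
       [-0.03356573, -0.14727016, -0.9885266 ,  0.98267513],
       [ 0.        ,  0.        ,  0.        ,  1.        ]])}
```

View pics/top0.png

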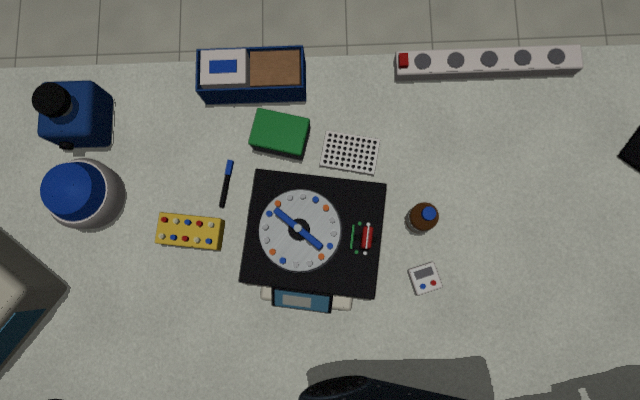

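View pics/side0.png

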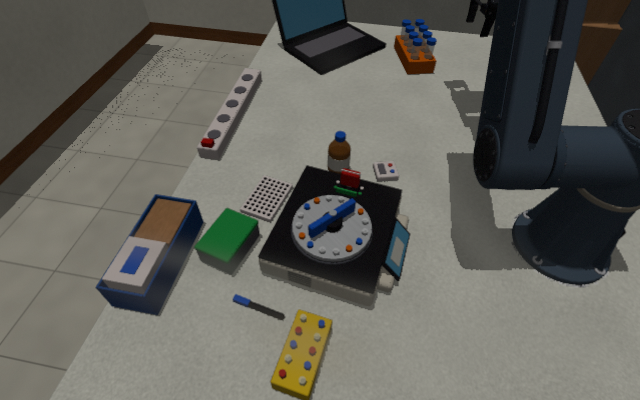

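The top view shows the deck corners at about (255,170), (386,183), (375,298) and (240,283). The handle runs (275,210)-(322,248), the knob is at (367,236) and the stop at (353,237). The side view agrees, with the bottle behind the knob at (340,150).

```bash
cat > h.py <<'E'
import numpy as np, cv2
from rig import status, viewer
from scipy.spatial.transform import Rotation as R
def ray(c,uv,T):
    d=np.array([c["k1"],0,0,0,0]);K=np.array([[c["fx"],0,c["cx"]],[0,c["fy"],c["cy"]],[0,0,1]])
    p=cv2.undistortPoints(np.array([[uv]],float),K,d)[0,0]
    return T[:3,3],T[:3,:3]@np.array([*p,1])
def at_z(c,uv,z,T=None):
    o,d=ray(c,uv,c["pose"] if T is None else T); return (o+d*(z-o[2])/d[2])[:2]
def blue(img,box):
    u0,v0,u1,v1=box;h=cv2.cvtColor(img,cv2.COLOR_BGR2HSV)
    m=cv2.inRange(h,(100,150,60),(125,255,255));k=np.zeros_like(m);k[v0:v1,u0:u1]=m[v0:v1,u0:u1];return k
def biggest(m):
    n,l,s,c=cv2.connectedComponentsWithStats(m);i=1+np.argmax(s[1:,4]);return l==i,c[i],s[i]
E
python3 - <<'E'
from h import *
from scipy.optimize import least_squares
C=[(.125,.118),(.125,-.173),(-.125,-.173),(-.125,.118)]
P={"top":[(255,170),(386,183),(375,298),(240,283)],"side":[(263,263),(310,169),(402,182),(376,292)]}
A=[];B=[]
cs={}
for n in P:
    c=viewer.camera(n);cs[n]=c
    for q,uv in zip(C,P[n]): A.append(q);B.append(at_z(c,uv,.07))
A=np.array(A);B=np.array(B)
f=lambda p:(A@np.array([[np.cos(p[2]),np.sin(p[2])],[-np.sin(p[2]),np.cos(p[2])]])+p[:2]-B).ravel()
s=least_squares(f,[.45,0,0],loss='soft_l1',f_scale=.003);print("rot",s.x[:2],np.degrees(s.x[2]));print((f(s.x)*1000).reshape(-1,2).round(1))
c=cs["top"]
m=blue(c["pixels"],(255,185,345,275));l,cc,st=biggest(m);v,u=np.nonzero(l)
xy=np.array([at_z(c,(a,b),.126) for a,b in zip(u,v)]);w,V=np.linalg.eigh(np.cov(xy.T));d=V[:,1]
print("handle",xy.mean(0),"ang",np.degrees(np.arctan2(d[1],d[0])),np.ptp((xy-xy.mean(0))@d))
h=cv2.cvtColor(c["pixels"],cv2.COLOR_BGR2HSV);m=(cv2.inRange(h,(0,150,60),(6,255,255))|cv2.inRange(h,(174,150,60),(180,255,255)));m[:,:345]=0;m[:,385:]=0;m[:215]=0;m[260:]=0
l,cc,st=biggest(m);print("knob px",cc,st,at_z(c,cc,.11))
for n,uv,z in(("bottle",(429,213),.12),("timer",(425,278),.018)):print(n,at_z(c,uv,z))
for n,b in (("top",(340,200,440,260)),): 
    i=cv2.resize(c["pixels"][170:300,240:440],None,fx=4,fy=4,interpolation=cv2.INTER_CUBIC);cv2.imwrite("pics/crop.png",i)
o=status.get_obs();T=R.from_quat(o["tool_rot"]).as_matrix();print(T.round(3))
E
```

```text
rot [0.51920707 0.11360455] -6.220533450861043
[[  0.5   8.7]
 [  5.4  -1.1]
 [ -4.7  -6.7]
 [ -9.1   4.8]
 [ 13.6  -6.5]
 [ 20.3 -14. ]
 [ -1.   14.3]
 [ -5.3   1.2]]
handle [0.50167531 0.08846736] ang 49.05955129837516 0.05130084529310994
knob px [363.825 236.375] [361 226   6  22  80] [ 0.50423679 -0.01735811]
bottle [ 0.54658989 -0.14692087]
timer [ 0.41785556 -0.15191953]
[[ 0.942  0.336 -0.   ]
 [ 0.336 -0.942  0.001]
 [ 0.    -0.001 -1.   ]]
```

View pics/crop.png

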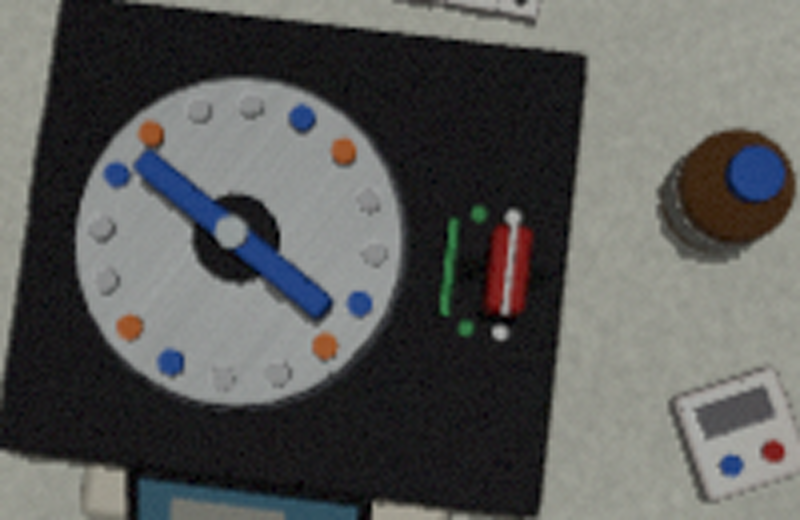

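The crop shows the hub dot at (297.8,227.8) in full-image pixels, the bar ends at (277,210) and (320.5,246.5), the knob top centre at (367,237) and the stop at (352.2,237).

Run:
```python
from h import *
c=viewer.camera("top")
g=lambda uv,z:at_z(c,uv,z)
a=g((297.75,227.75),.128);e1=g((277,210),.128);e2=g((320.5,246.5),.128);k=g((367,237),.115);s=g((352.2,237),.084)
print("axis",a,"ends",e1,e2,(e1+e2)/2,np.linalg.norm(e1-e2),"ang",np.degrees(np.arctan2(*(e1-e2)[::-1])))
print("knob",k,"stop",s)
for p in(k,s): d=a-p;print(np.linalg.norm(d),"yaw",np.degrees(np.arctan2(d[1],d[0]))-90)
B=[g(p,.07) for p in((255,170),(386,183),(375,298),(240,283))]
for i,j in((1,0),(2,3)):d=B[j]-B[i];print("edge",np.linalg.norm(d),np.degrees(np.arctan2(d[1],d[0]))-90)
for i,j in((3,0),(2,1)):d=B[j]-B[i];print("edge",np.linalg.norm(d),np.degrees(np.arctan2(d[1],d[0])))
```

```text
axis [0.52302675 0.1129433 ] ends [0.55941009 0.15375248] [0.48515411 0.06888047] [0.5222821  0.11131647] 0.11277059799623736 ang 48.81675993213377
knob [ 0.5024688 -0.0232806] stop [0.50548787 0.00490419]
0.13776639259098172 yaw -8.581915429175751
0.1094534706396922 yaw -9.220855523863591
edge 0.2818284224086168 -7.439664904092396
edge 0.2800826114103375 -7.376525296726072
edge 0.2409920061843967 -7.384418725066946
edge 0.24068800420144626 -7.799982122590682
```

Request:
arm_command:
  delta_rot:
    - [0,0,-5]
    - [0,0,-10]
    - [0,0,-15]
    - [0,0,-20]
    - [0,0,-26]
    - [0,0,-32]
    - [0,0,-38]
    - [0,0,-44]
    - [0,0,-50]
    - [0,0,-56]
    - [0,0,-62]
    - [0,0,-62]
  delta_pos:
    - [0.015,-0.013,0]
    - [0.04,-0.036,0]
    - [0.07,-0.062,0]
    - [0.1,-0.089,0]
    - [0.13,-0.115,0]
    - [0.16,-0.142,0]
    - [0.19,-0.169,0]
    - [0.22,-0.195,0]
    - [0.25,-0.222,0]
    - [0.28,-0.249,0]
    - [0.31,-0.275,0]
    - [0.33,-0.293,0]
  gripper: [1,1,1,1,1,1,1,1,1,1,1,1]

```text
time: 1.25
position: [0.4232, -0.1985, 0.1874]
tool_rot: [0.755, 0.656, 0.0, -0.0]
ft_force: [0.7, -1.2, -0.4]
grip_width: 0.0149
grip_force: 0.0
```

Request:
arm_command:
  delta_rot:
    - [0,0,0]
    - [0,0,0]
    - [0,0,0]
    - [0,0,0]
    - [0,0,0]
    - [0,0,0]
    - [0,0,0]
    - [0,0,0]
    - [0,0,0]
    - [0,0,0]
  delta_pos:
    - [0.03,0.012,0]
    - [0.06,0.024,0]
    - [0.09,0.036,0]
    - [0.12,0.046,0.01]
    - [0.14,0.0545,0.03]
    - [0.144,0.0545,0.055]
    - [0.144,0.0545,0.08]
    - [0.144,0.0545,0.098]
    - [0.144,0.0545,0.098]
    - [0.144,0.0545,0.098]
  gripper: [1,1,1,1,1,1,1,1,1,1]

```text
time: 2.08
position: [0.4967, -0.0669, 0.0887]
tool_rot: [0.757, 0.654, -0.001, -0.001]
ft_force: [-0.0, -0.2, 0.0]
grip_width: 0.0004
grip_force: 0.0
```

Run:
```python
from h import *
o=status.get_obs();print(o["position"],o["ft_force"],o["grip_width"])
w=viewer.camera("wrist")["pixels"];t=viewer.camera("top")["pixels"][170:300,250:410];s=viewer.camera("side")["pixels"][110:220,280:440]
r=lambda i:cv2.resize(i,(400,300),interpolation=cv2.INTER_CUBIC)
cv2.imwrite("pics/b.png",np.vstack([np.hstack([r(w),r(t)]),np.hstack([r(s),r(s)*0])]))
```

```text
[ 0.49668807 -0.06692147  0.08867905] [-0.00369186 -0.23787004  0.03548768] 0.00042209732484420315
```

View pics/b.png

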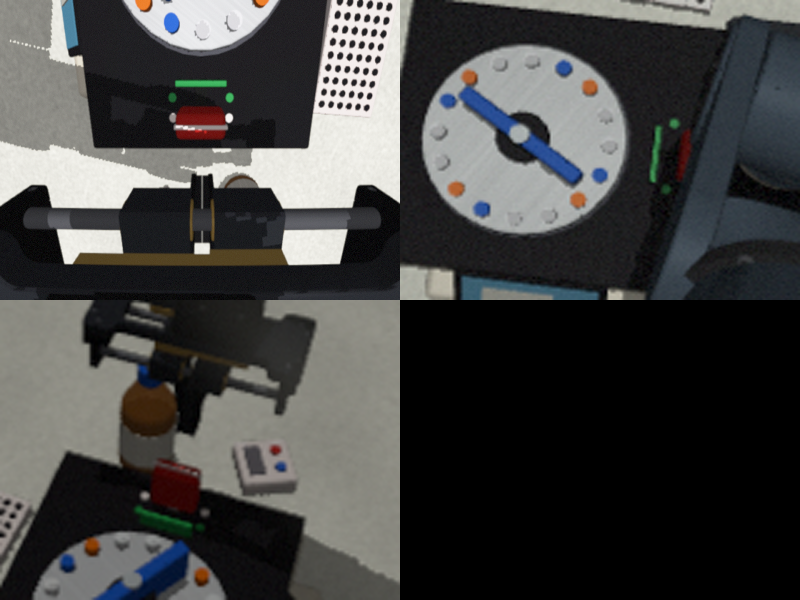

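The wrist view has the knob at (200,122), directly ahead of the closed fingers at (202,200), and the top view shows nothing else in the way. I'll push slowly.

Request:
arm_command:
  delta_rot:
    - [0,0,0]
    - [0,0,0]
    - [0,0,0]
    - [0,0,0]
    - [0,0,0]
    - [0,0,0]
    - [0,0,0]
    - [0,0,0]
    - [0,0,0]
    - [0,0,0]
    - [0,0,0]
    - [0,0,0]
  delta_pos:
    - [0.006,0,0]
    - [0.012,0,0]
    - [0.016,0,0]
    - [0.018,0,0]
    - [0.02,0,0]
    - [0.0215,0,0]
    - [0.023,0,0]
    - [0.0245,0,0]
    - [0.026,0,0]
    - [0.027,0,0]
    - [0.028,0,0]
    - [0.028,0,0]
  gripper: [1,1,1,1,1,1,1,1,1,1,1,1]

```text
time: 3.23
position: [0.5013, -0.0393, 0.0892]
tool_rot: [0.757, 0.654, -0.0, -0.0]
ft_force: [0.4, -0.7, 0.7]
grip_width: 0.0004
grip_force: 0.0
```

Request:
arm_command:
  delta_rot:
    - [0,0,0]
    - [0,0,0]
    - [0,0,0]
    - [0,0,0]
    - [0,0,0]
    - [0,0,0]
  delta_pos:
    - [0.001,0,0]
    - [0.002,0,0]
    - [0.003,0,0]
    - [0.004,0,0]
    - [0.005,0,0]
    - [0.005,0,0]
  gripper: [1,1,1,1,1,1]

```text
time: 3.73
position: [0.5021, -0.0343, 0.0893]
tool_rot: [0.757, 0.654, 0.0, -0.0]
ft_force: [1.0, -0.4, 0.0]
grip_width: 0.0008
grip_force: 0.0
```

Request:
arm_command:
  delta_rot:
    - [0,0,0]
    - [0,0,0]
    - [0,0,0]
    - [0,0,0]
    - [0,0,0]
    - [0,0,0]
  delta_pos:
    - [0.001,0,0]
    - [0.002,0,0]
    - [0.003,0,0]
    - [0.004,0,0]
    - [0.005,0,0]
    - [0.005,0,0]
  gripper: [1,1,1,1,1,1]

```text
time: 4.23
position: [0.5028, -0.0294, 0.0892]
tool_rot: [0.757, 0.654, 0.0, -0.0]
ft_force: [-0.1, 0.6, 0.9]
grip_width: 0.0005
grip_force: 0.0
```

Run:
```python
from h import *
o=status.get_obs();print(o["position"],o["ft_force"],o["grip_width"])
w=viewer.camera("wrist")["pixels"];t=viewer.camera("top")["pixels"][200:270,330:400];s=viewer.camera("side")["pixels"][150:210,310:390]
r=lambda i:cv2.resize(i,(400,300),interpolation=cv2.INTER_CUBIC)
cv2.imwrite("pics/c.png",np.vstack([np.hstack([r(w),r(t)]),np.hstack([r(s),r(w[100:300,200:440])])]))
```

```text
[ 0.5027928  -0.0293813   0.08923274] [-0.07661511  0.5690708   0.877174  ] 0.0004833538370108058
```

View pics/c.png

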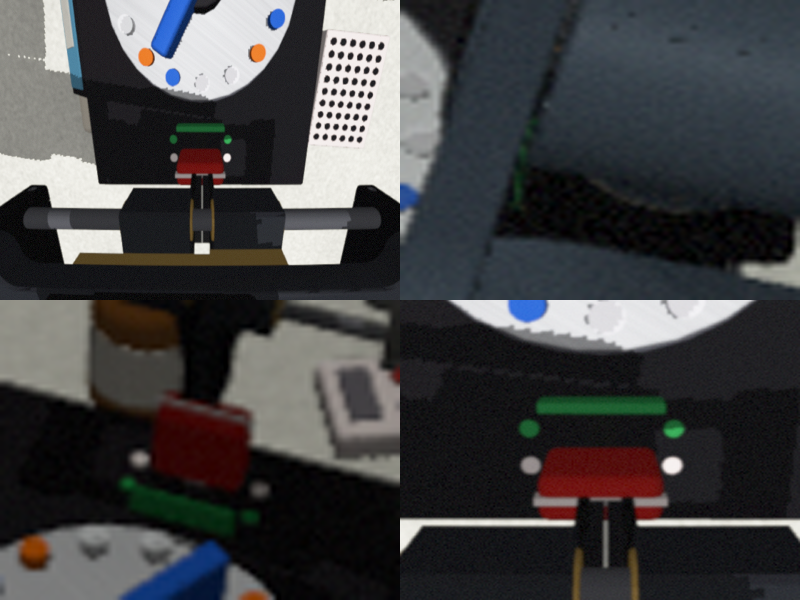

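The wrist view shows the fingertips just behind the knob's outer edge, not yet touching, with the white line still level with the neutral dots. I'll keep going slowly.

Request:
arm_command:
  delta_rot:
    - [0,0,0]
    - [0,0,0]
    - [0,0,0]
    - [0,0,0]
    - [0,0,0]
  delta_pos:
    - [0.001,0,0]
    - [0.002,0,0]
    - [0.003,0,0]
    - [0.004,0,0]
    - [0.005,0,0]
  gripper: [1,1,1,1,1]

```text
time: 4.8
position: [0.5035, -0.0245, 0.0892]
tool_rot: [0.757, 0.654, -0.0, -0.0]
ft_force: [-0.5, 1.0, -0.3]
grip_width: 0.0007
grip_force: 0.0
```

Run:
```python
from h import *
o=status.get_obs();print(o["position"],o["ft_force"],o["joint_torque"])
c=viewer.camera("wrist");W=np.eye(4);W[:3,:3]=R.from_quat(o["tool_rot"]).as_matrix();W[:3,3]=o["position"];T=W@c["mount"]
print(T.round(3))
w=c["pixels"];h=cv2.cvtColor(w,cv2.COLOR_BGR2HSV)
m=cv2.inRange(h,(0,150,40),(8,255,255))|cv2.inRange(h,(172,150,40),(180,255,255));l,cc,st=biggest(m);print("red",cc,st)
g=cv2.inRange(h,(45,100,40),(85,255,255));l,cc2,st2=biggest(g);print("green",cc2,st2)
for v in (st[1],st[1]+st[3]): print("red row",v,at_z(c,(cc[0],v),.115,T),at_z(c,(cc[0],v),.08,T))
for v in (st2[1],st2[1]+st2[3]): print("green row",v,at_z(c,(cc2[0],v),.084,T))
cv2.imwrite("pics/d.png",cv2.resize(w[100:300,180:450],(800,592),interpolation=cv2.INTER_CUBIC))
```

```text
[ 0.50353319 -0.02451463  0.08924564] [-0.507438    0.96375018 -0.26328761] [-1.09150435e-01 -3.69808245e+01 -1.11174077e+01  5.04970830e-02
  4.55447682e-02 -1.59536744e-02]
[[ 0.989 -0.14  -0.043  0.516]
 [-0.146 -0.944 -0.294  0.056]
 [ 0.     0.297 -0.955  0.286]
 [ 0.     0.     0.     1.   ]]
red [319.68552036 221.06832579] [ 282  205   76   34 2210]
green [320.34538153 177.06024096] [281 171  79  13 996]
red row 205 [ 0.50521556 -0.00215033] [ 0.50308968 -0.01407584]
red row 239 [ 0.5021157  -0.02266787] [ 0.49935577 -0.03879001]
green row 171 [0.507173   0.00989926]
green row 184 [0.50589494 0.00140052]
```

View pics/d.png

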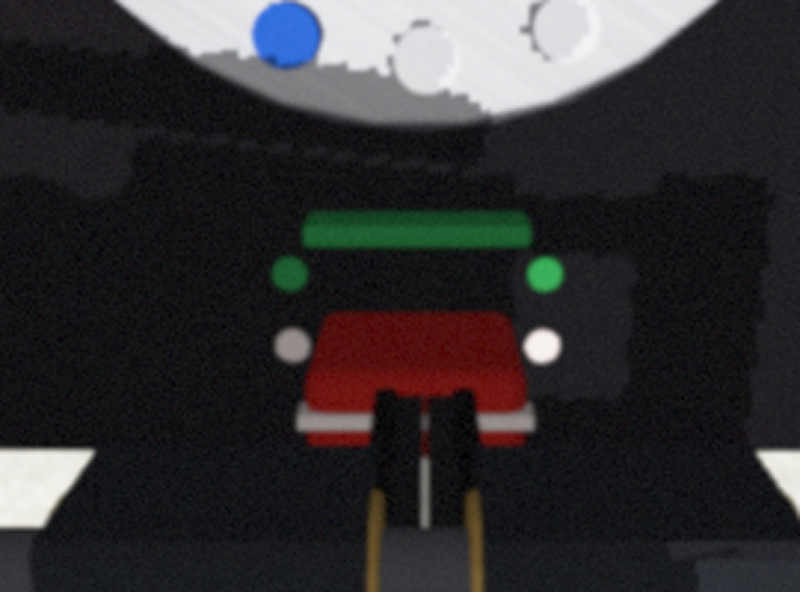

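Here the fingertip end stays at wrist row ~232 in every image and overlaps the knob top, with no contact. So the tips may be higher than I think. I'll check by projecting the TCP into each camera.

Run:
```python
from h import *
def proj(c,T,P):
    p=np.linalg.inv(T)@np.array([*P,1]);K=np.array([[c["fx"],0,c["cx"]],[0,c["fy"],c["cy"]],[0,0,1]])
    return cv2.projectPoints(p[:3].reshape(1,1,3),np.zeros(3),np.zeros(3),K,np.array([c["k1"],0,0,0,0]))[0].ravel().round(1)
s=viewer.camera("side");o=status.get_obs()
for z in(.089,.1,.115,.125):print(z,"side at b pose",proj(s,s["pose"],(.4967,-.0669,z)),"now",proj(s,s["pose"],(.5035,-.0245,z)))
c=viewer.camera("wrist");W=np.eye(4);W[:3,:3]=R.from_quat(o["tool_rot"]).as_matrix();W[:3,3]=o["position"];T=W@c["mount"]
print(c["fx"],c["fy"],c["cx"],c["cy"],c["mount"].round(4))
for x in(-.0095,0,.0095):
  for z in (.089,.115):print(x,z,"wrist",proj(c,T,o["position"]+W[:3,0]*x+[0,0,z-o["position"][2]]))
w=viewer.camera("side")["pixels"][135:205,305:395]
cv2.imwrite("pics/e.png",cv2.resize(np.clip(w.astype(float)*2,0,255).astype(np.uint8),(720,560),interpolation=cv2.INTER_CUBIC))
```

```text
0.089 side at b pose [354.1 167.2] now [348.9 179.1]
0.1 side at b pose [354.5 163.9] now [349.3 175.9]
0.115 side at b pose [355.  159.4] now [349.8 171.4]
0.125 side at b pose [355.4 156.3] now [350.1 168.3]
324.5759872029079 324.5759872029079 322.9492706212097 194.85641500731046 [[-1.100e-03 -9.548e-01 -2.973e-01  8.160e-02]
 [ 1.000e+00 -1.200e-03  1.000e-04  2.000e-04]
 [-4.000e-04 -2.973e-01  9.548e-01 -1.969e-01]
 [ 0.000e+00  0.000e+00  0.000e+00  1.000e+00]]
-0.0095 0.089 wrist [322.6 237.6]
-0.0095 0.115 wrist [322.6 256.3]
0 0.089 wrist [322.6 224.3]
0 0.115 wrist [322.6 241.5]
0.0095 0.089 wrist [322.6 210.7]
0.0095 0.115 wrist [322.6 226.3]
```

View pics/e.png

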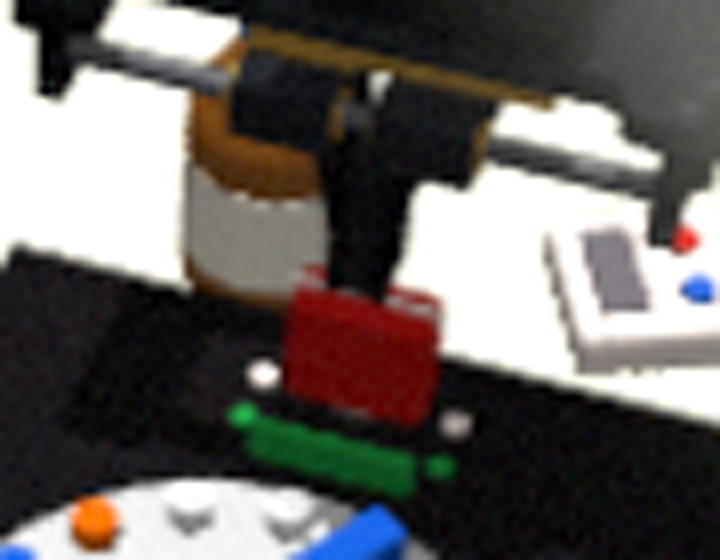

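In the enlarged side view the fingers end at (356,298) crop pixels, at the knob's top edge. The real tips are therefore about 26 mm above the reported TCP and are passing just over the knob. I'll back off, go lower and push again.

Request:
arm_command:
  delta_rot:
    - [0,0,0]
    - [0,0,0]
    - [0,0,0]
    - [0,0,0]
    - [0,0,0]
    - [0,0,0]
    - [0,0,0]
    - [0,0,0]
  delta_pos:
    - [-0.008,0,-0.001]
    - [-0.02,0,-0.002]
    - [-0.03,0,-0.001]
    - [-0.038,0,0.002]
    - [-0.038,0,0.008]
    - [-0.038,0,0.013]
    - [-0.038,0,0.016]
    - [-0.038,0,0.016]
  gripper: [1,1,1,1,1,1,1,1]

```text
time: 5.67
position: [0.4971, -0.0618, 0.0722]
tool_rot: [0.757, 0.654, -0.001, -0.001]
ft_force: [-0.2, 0.3, -0.7]
grip_width: 0.0003
grip_force: 0.0
```

Request:
arm_command:
  delta_rot:
    - [0,0,0]
    - [0,0,0]
    - [0,0,0]
    - [0,0,0]
    - [0,0,0]
    - [0,0,0]
    - [0,0,0]
    - [0,0,0]
    - [0,0,0]
    - [0,0,0]
    - [0,0,0]
    - [0,0,0]
  delta_pos:
    - [0.003,0,0]
    - [0.006,0,0]
    - [0.009,0,0]
    - [0.012,0,0]
    - [0.014,0,0]
    - [0.016,0,0]
    - [0.018,0,0]
    - [0.019,0,0]
    - [0.02,0,0]
    - [0.021,0,0]
    - [0.022,0,0]
    - [0.023,0,0]
  gripper: [1,1,1,1,1,1,1,1,1,1,1,1]

```text
time: 6.67
position: [0.5012, -0.0411, 0.0734]
tool_rot: [0.756, 0.654, -0.001, 0.001]
ft_force: [-1.9, -6.7, 0.8]
grip_width: 0.0003
grip_force: 3.1
```

Request:
arm_command:
  delta_rot:
    - [0,0,0]
    - [0,0,0]
    - [0,0,0]
    - [0,0,0]
    - [0,0,0]
  delta_pos:
    - [0.001,0,0]
    - [0.002,0,0]
    - [0.003,0,0]
    - [0.004,0,0]
    - [0.005,0,0]
  gripper: [1,1,1,1,1]

```text
time: 7.08
position: [0.5019, -0.0366, 0.0734]
tool_rot: [0.756, 0.654, -0.001, 0.001]
ft_force: [-2.3, -8.3, 1.6]
grip_width: 0.0003
grip_force: 4.3
```

Request:
arm_command:
  delta_rot:
    - [0,0,0]
    - [0,0,0]
    - [0,0,0]
    - [0,0,0]
  delta_pos:
    - [0.001,0,0]
    - [0.002,0,0]
    - [0.003,0,0]
    - [0.003,0,0]
  gripper: [1,1,1,1]

```text
time: 7.42
position: [0.5023, -0.034, 0.0735]
tool_rot: [0.756, 0.655, -0.002, 0.001]
ft_force: [-3.0, -9.1, 1.5]
grip_width: 0.0004
grip_force: 4.6
```

Request:
arm_command:
  delta_rot:
    - [0,0,0]
    - [0,0,0]
    - [0,0,0]
  delta_pos:
    - [0.001,0,0]
    - [0.002,0,0]
    - [0.002,0,0]
  gripper: [1,1,1]

```text
time: 7.67
position: [0.5026, -0.0324, 0.0735]
tool_rot: [0.756, 0.655, -0.002, 0.002]
ft_force: [-3.1, -9.3, 1.0]
grip_width: 0.0007
grip_force: 5.1
```

Request:
arm_command:
  delta_rot:
    - [0,0,0]
    - [0,0,0]
    - [0,0,0]
  delta_pos:
    - [0.001,0,0]
    - [0.0015,0,0]
    - [0.0015,0,0]
  gripper: [1,1,1]

```text
time: 7.92
position: [0.5026, -0.0321, 0.0735]
tool_rot: [0.756, 0.655, -0.003, 0.002]
ft_force: [-3.7, -12.9, 0.6]
grip_width: 0.0004
grip_force: 7.3
```

The knob is blocked near 0.014 with the dog loaded, as expected. I'll back off, rise and hover over the near end of the handle, aligned with the bar.

Request:
arm_command:
  delta_rot:
    - [0,0,0]
    - [0,0,0]
    - [0,0,0]
    - [0,0,0]
    - [0,0,0]
    - [0,0,6]
    - [0,0,12]
    - [0,0,18]
    - [0,0,24]
    - [0,0,30]
    - [0,0,33]
    - [0,0,33]
  delta_pos:
    - [-0.006,0,0]
    - [-0.018,0,0]
    - [-0.025,0,-0.01]
    - [-0.025,0,-0.035]
    - [-0.02,0,-0.06]
    - [0,-0.004,-0.07]
    - [0.025,-0.008,-0.07]
    - [0.05,-0.012,-0.07]
    - [0.075,-0.016,-0.07]
    - [0.095,-0.021,-0.07]
    - [0.104,-0.024,-0.07]
    - [0.104,-0.024,-0.07]
  gripper: [1,1,1,1,1,0.3,0.3,0.3,0.3,0.3,0.3,0.3]

```text
time: 8.92
position: [0.4938, 0.0801, 0.1439]
tool_rot: [0.911, 0.413, 0.0, -0.0]
ft_force: [-0.4, -0.5, -0.3]
grip_width: 0.0296
grip_force: 0.0
```

```bash
cat > look.py <<'E'
from h import *
import sys
o=status.get_obs();c=viewer.camera("wrist");W=np.eye(4);W[:3,:3]=R.from_quat(o["tool_rot"]).as_matrix();W[:3,3]=o["position"];T=W@c["mount"]
print(o["time"],o["position"],o["ft_force"],o["grip_width"]);print("toolx",W[:3,0].round(3))
w=c["pixels"];l,cc,st=biggest(blue(w,(0,0,640,400)));print(cc,st)
v,u=np.nonzero(l);xy=np.array([at_z(c,(a,b),.128,T) for a,b in zip(u,v)]);e,V=np.linalg.eigh(np.cov(xy.T));d=V[:,1];d*=np.sign(d[0]);m=xy.mean(0)
print("bar mean",m,"ang",np.degrees(np.arctan2(d[1],d[0])),"len",np.ptp((xy-m)@d))
t=viewer.camera("top")["pixels"][170:300,230:430];s=viewer.camera("side")["pixels"][130:270,260:420]
r=lambda i:cv2.resize(np.clip(i*1.5,0,255).astype(np.uint8),(400,300),interpolation=cv2.INTER_CUBIC)
cv2.imwrite(sys.argv[1],np.vstack([np.hstack([r(w),r(t)]),np.hstack([r(s),r(w[150:350,200:440])])]))
E
python3 look.py pics/f.png
```

```text
8.9167 [0.49376574 0.0801137  0.1439299 ] [-0.43867728 -0.46779094 -0.25315126] 0.02956676270000981
toolx [0.659 0.752 0.001]
[321.45207852 102.17494226] [ 311   60   23   86 1732]
bar mean [0.54398955 0.13802453] ang 49.34856864245254 len 0.05222042583714909
```

View pics/f.png

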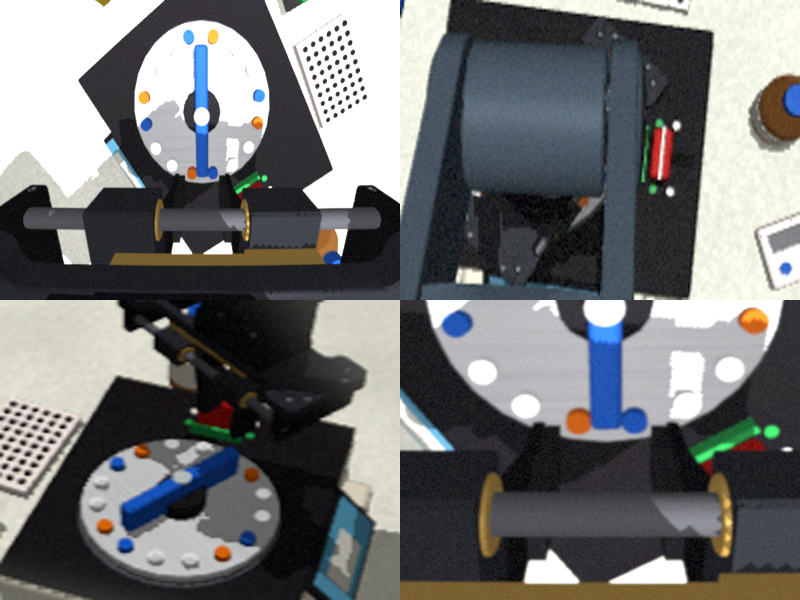

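The bar sits midway between the open fingers: bar at column 605 in the crop, fingers at 535 and 675. I'll descend.

Request:
arm_command:
  delta_rot:
    - [0,0,0]
    - [0,0,0]
    - [0,0,0]
    - [0,0,0]
    - [0,0,0]
    - [0,0,0]
    - [0,0,0]
    - [0,0,0]
  delta_pos:
    - [0,0,0.01]
    - [0,0,0.025]
    - [0,0,0.04]
    - [0,0,0.055]
    - [0,0,0.065]
    - [0,0,0.071]
    - [0,0,0.071]
    - [0,0,0.071]
  gripper: [0.3,0.3,0.3,0.3,0.3,0.5,0.5,0.5]

```text
time: 9.73
position: [0.4946, 0.0779, 0.0723]
tool_rot: [0.911, 0.412, -0.0, -0.0]
ft_force: [0.4, -0.3, 0.7]
grip_width: 0.0231
grip_force: 0.0
```

Request:
arm_command:
  delta_rot:
    - [0,0,2]
    - [0,0,4]
    - [0,0,6]
    - [0,0,6]
  delta_pos:
    - [0,-0.0015,0]
    - [0,-0.003,0]
    - [0.0002,-0.0045,0]
    - [0.0002,-0.0045,0]
  gripper: [0.5,0.5,0.5,0.5]

```text
time: 10.07
position: [0.4917, 0.0815, 0.0732]
tool_rot: [0.932, 0.363, 0.001, 0.0]
ft_force: [0.8, -0.2, -0.0]
grip_width: 0.022
grip_force: 0.0
```

Request:
arm_command:
  delta_rot:
    - [0,0,2]
    - [0,0,4]
    - [0,0,6]
    - [0,0,6]
  delta_pos:
    - [0,-0.0015,0]
    - [0,-0.003,0]
    - [0.0002,-0.0045,0]
    - [0.0002,-0.0045,0]
  gripper: [0.5,0.5,0.5,0.5]

```text
time: 10.4
position: [0.4913, 0.0831, 0.0732]
tool_rot: [0.949, 0.315, 0.002, 0.002]
ft_force: [3.1, -7.0, -2.4]
grip_width: 0.0217
grip_force: 2.9
```

Request:
arm_command:
  delta_rot:
    - [0,0,2]
    - [0,0,4]
    - [0,0,6]
    - [0,0,6]
  delta_pos:
    - [0,-0.0015,0]
    - [0,-0.003,0]
    - [0.0002,-0.0045,0]
    - [0.0002,-0.0045,0]
  gripper: [0.5,0.5,0.5,0.5]

```text
time: 10.73
position: [0.4882, 0.0866, 0.0732]
tool_rot: [0.964, 0.265, 0.002, 0.002]
ft_force: [-0.0, -5.0, -0.3]
grip_width: 0.022
grip_force: 3.0
```

Request:
arm_command:
  delta_rot:
    - [0,0,2]
    - [0,0,4]
    - [0,0,6]
    - [0,0,6]
  delta_pos:
    - [0,-0.0015,0]
    - [0,-0.003,0]
    - [0.0002,-0.0045,0]
    - [0.0002,-0.0045,0]
  gripper: [0.5,0.5,0.5,0.5]

```text
time: 11.07
position: [0.4847, 0.0914, 0.0731]
tool_rot: [0.977, 0.214, 0.001, 0.001]
ft_force: [-0.8, -4.6, 1.3]
grip_width: 0.0219
grip_force: 2.1
```

Request:
arm_command:
  delta_rot:
    - [0,0,2]
    - [0,0,4]
    - [0,0,4]
  delta_pos:
    - [0,-0.0015,0]
    - [0,-0.003,0]
    - [0,-0.003,0]
  gripper: [0.5,0.5,0.5]

```text
time: 11.32
position: [0.4844, 0.0929, 0.0731]
tool_rot: [0.984, 0.181, 0.002, 0.002]
ft_force: [1.5, -9.8, 0.3]
grip_width: 0.0218
grip_force: 4.5
```

Request:
arm_command:
  delta_rot:
    - [0,0,2]
    - [0,0,3]
    - [0,0,3]
  delta_pos:
    - [0,-0.0012,0]
    - [0,-0.002,0]
    - [0,-0.002,0]
  gripper: [0.5,0.5,0.5]

```text
time: 11.57
position: [0.4849, 0.0931, 0.0732]
tool_rot: [0.988, 0.156, 0.002, 0.004]
ft_force: [2.5, -16.1, -0.8]
grip_width: 0.022
grip_force: 7.4
```

The carousel has locked: force is up to 16 N with no movement. I'll release the handle, lift, and go back to the knob.

Request:
arm_command:
  delta_rot:
    - [0,0,-4]
    - [0,0,-7]
    - [0,0,-7]
    - [0,0,-7]
    - [0,0,-7]
    - [0,0,-14]
    - [0,0,-21]
    - [0,0,-28]
    - [0,0,-35]
    - [0,0,-42]
    - [0,0,-49]
    - [0,0,-56]
  delta_pos:
    - [0,0.004,0]
    - [0,0.007,0]
    - [0,0.007,-0.015]
    - [0,0.007,-0.045]
    - [0,0.007,-0.07]
    - [-0.002,0.02,-0.075]
    - [-0.006,0.045,-0.075]
    - [-0.012,0.075,-0.075]
    - [-0.02,0.105,-0.075]
    - [-0.028,0.135,-0.075]
    - [-0.0337,0.155,-0.075]
    - [-0.0337,0.1557,-0.075]
  gripper: [0.5,0.5,0.5,0.5,0.5,0.8,1,1,1,1,1,1]

```text
time: 12.57
position: [0.4982, -0.0653, 0.148]
tool_rot: [0.799, 0.601, 0.001, 0.002]
ft_force: [-0.3, 0.4, -0.4]
grip_width: 0.0005
grip_force: 0.0
```

Run:
```python
from h import *
o=status.get_obs();M=R.from_quat(o["tool_rot"]).as_matrix();y=np.degrees(np.arctan2(M[1,0],M[0,0]))
d=np.array([.4971,-.0618,.0722])-o["position"];print(o["position"],y,"rotz",y-82,"d",M.T@d)
```

```text
[ 0.49819652 -0.06534558  0.14798134] 73.86473147955311 rotz -8.135268520446886 d [ 0.00317109 -0.00229618  0.07577108]
```

Request:
arm_command:
  delta_rot:
    - [0,0,-5]
    - [0,0,-8]
    - [0,0,-8]
    - [0,0,-8]
    - [0,0,-8]
    - [0,0,-8]
  delta_pos:
    - [0.001,-0.001,0.015]
    - [0.003,-0.002,0.04]
    - [0.003,-0.002,0.062]
    - [0.003,-0.002,0.076]
    - [0.003,-0.002,0.076]
    - [0.003,-0.002,0.076]
  gripper: [1,1,1,1,1,1]

```text
time: 13.07
position: [0.4954, -0.0577, 0.0711]
tool_rot: [0.756, 0.654, -0.0, -0.001]
ft_force: [0.1, 0.5, -0.2]
grip_width: 0.0006
grip_force: 0.0
```

Request:
arm_command:
  delta_rot:
    - [0,0,0]
    - [0,0,0]
    - [0,0,0]
    - [0,0,0]
    - [0,0,0]
    - [0,0,0]
    - [0,0,0]
    - [0,0,0]
    - [0,0,0]
    - [0,0,0]
    - [0,0,0]
    - [0,0,0]
  delta_pos:
    - [0.005,0,0]
    - [0.01,0,0]
    - [0.015,0,0]
    - [0.02,0,0]
    - [0.024,0,0]
    - [0.026,0,0]
    - [0.028,0,0]
    - [0.03,0,0]
    - [0.031,0,0]
    - [0.032,0,0]
    - [0.033,0,0]
    - [0.034,0,0]
  gripper: [1,1,1,1,1,1,1,1,1,1,1,1]

```text
time: 14.07
position: [0.5002, -0.0281, 0.0718]
tool_rot: [0.755, 0.655, -0.003, 0.002]
ft_force: [-4.1, -17.0, 3.5]
grip_width: 0.0005
grip_force: 8.5
```

Request:
arm_command:
  delta_rot:
    - [0,0,0]
    - [0,0,0]
    - [0,0,0]
    - [0,0,0]
    - [0,0,0]
    - [0,0,0]
    - [0,0,0]
    - [0,0,0]
  delta_pos:
    - [-0.006,0,0]
    - [-0.018,0,0]
    - [-0.03,0,0]
    - [-0.035,0,-0.02]
    - [-0.035,0,-0.05]
    - [-0.035,0,-0.08]
    - [-0.035,0,-0.08]
    - [-0.035,0,-0.08]
  gripper: [1,1,1,1,1,1,1,1]

```text
time: 14.73
position: [0.4967, -0.06, 0.1528]
tool_rot: [0.757, 0.653, 0.001, 0.002]
ft_force: [-1.0, -0.1, -0.6]
grip_width: 0.0005
grip_force: 0.0
```

```bash
python3 look.py pics/g.png
```

```text
14.7333 [ 0.49674746 -0.06004086  0.1527822 ] [-1.0254239  -0.14536345 -0.58607522] 0.0004663207748393001
toolx [ 0.146  0.989 -0.001]
[265.44226044   6.4004914 ] [248   0  38  19 407]
bar mean [0.48190644 0.07696054] ang -4.154703873394466 len 0.022478774425019672
```

View pics/g.png

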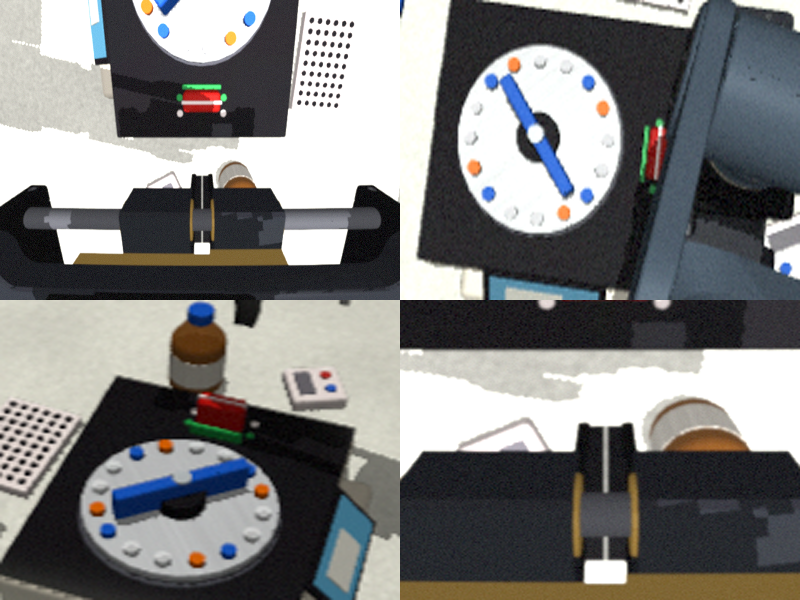

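The knob is against the green stop: wrist crop (200,97) with the stop at (200,87), and the side view shows it flush. The fingers are clear and nothing else has moved.

```bash
python3 -c "
from rig import robot; print(robot.hand_in())"
```

```text
the job is handed in; nothing more can be done
None
```

The gear knob is fully home against the green stop and the carousel is locked in gear. I handed the job in at about 15 s; hand-in returned no verdict. Forces read no more than about 17 N, the arm is clear, and the bottle, rack, timer and marker were not touched.

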